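# Rotate the fish-food jars in the stock tray

### The arm

A 6-joint arm with a two-finger parallel gripper is mounted at the origin on the work surface. World frame = base frame: x ahead of the robot, y to its left, z up, the work surface at z = 0. Lengths are in m, angles in degrees, forces in N, time in s.
With the tool pointing down it reaches from about 0.25 to 0.725 m from the base axis. Payload 9.7 kg.
Tool frame: the origin (TCP) lies midway between the tips of the shut fingers; the grasp point (between the pads) lies 19 mm behind it; z points along the fingers, y is the line along which they close (so a half turn about z gives the same grasp; the last joint's range is limited). The gripper opens to 85 mm and grips with 20 to 120 N. Pads are 22 mm wide; open, the fingers measure 114 mm over their backs; the gripper's body (76 mm by 85 mm) begins 54 mm behind the grasp point. The pads swing forward as they close: fully open they stand 13 mm farther back than shut.
Start: joints at [69.442, 4.979, 10.078, 95.1, 0, 90], TCP at [0.193, 0.515, 0.231] pointing down, gripper open.
Joint ranges: [-179.16, 179.16], [-48.56, 103.87], [-65.8, 70.77], [-126.05, 130.52], [-82.76, 87.17], [-180, 180]. Speed limits (degrees/s): [127.2, 127.2, 147.25, 180, 180, 180].

### API

Orientations are given as [roll, pitch, yaw] about the fixed x, y, z axes, in that order (R = Rz(yaw) Ry(pitch) Rx(roll)).
In Python, from workcell import * gives the robot as it stands.
- The arm moves only by the tool servo_tool, never from a script. Its argument "moves" is a list of rows, each a list of 4 numbers: the shift along the world's x, y, z in parts of the range, where 1.0 means 0.8 m, then the turn about the world's z in shares of 90 degrees (1.0 is 90 degrees). A call has 1 to 20 rows; each row is the pose to reach, as a shift and turn from the pose commanded when the call began; what a row does not reach only later rows make up. A row lasts 1/12 s, in which the tool goes at most 41.7 mm and 7.16 degrees, less where a joint would pass 70% of its speed; a pose out of reach is approached as far as the arm can. A call with a gripper value outside its range is refused whole. "claw" is the closure, from 0 (fully open) to 1 (shut), set as the call begins (left out, the last holds). The fingers move at their own pace and stop on an object; "force" is the grip in N (left out, the last holds). Time passes only in rows, so rows that repeat a pose let the fingers close. It gives the time, the measured TCP pose, the force, the opening and the grip force at its end, in the units of the state.
- get_obs(): the state, without advancing time (a new reading comes with each control period).
- camera(name): name is "scene" or "top"; returns the picture (400x640x3 uint8, red, green, blue); there is no depth.
- get_calibration(name): a dict with "fx", "fy", "cx", "cy" (pixels), "k1" (the pictures are not rectified: a ray, as slopes to the right and down, at radius r is drawn at 1 + k1 r^2 times it, then the intrinsics apply), "rvec" (rotation vector, rad) and "tvec" (3), from world to camera coordinates, as OpenCV has them. Camera axes: x right, y down, z forward; pixel columns grow to the right and rows downward; lengths in m; the calibration is good to about 2 mm. A picture is of the moment at which its call begins. get_calibration takes no time and is no camera call.
- job_done(): hands the job in; it is judged then, once.
The state is a dict: "time": time; "q": joint angles; "qd": joint speeds; "joint_efforts": joint torques, N m; "ee_pos": TCP position; "tcp_rot": TCP orientation; "wrist_force": force on the tool from outside, world axes, zero at the start; "torque": the same for the moment, N m; "opening": finger opening in m; "grasp_force": force on a finger pad.
Only numpy, scipy, OpenCV 4.12 (cv2) and the standard library are available. Lean on these libraries where they do the work, as an engineer would, in place of code of your own. Each camera call takes 0.05 s, during which the arm holds its last target. There are 200 camera calls.

### The job

Restock the fish-food row: bring the older jar that stands at the back of the tray's open lane right up to the front lip, let go of it, and then set the new jar, the loose one of the same size standing among the other jars on the cabinet top, in the lane behind it. Keep both jars upright and do not drop or throw them.

Things in the scene. Friction and masses are not known exactly. Their poses are not given: they have to be found in the camera images.
- tray: Fixed low grey tray. Origin under the middle of its jar lane, at cabinet-top height; +x runs along the lane from front (robot side) to back, z up. Lane inside: 170 mm long (x -85 to 85), 64 wide, floor 4 above origin. Walls 4 thick; tops above origin: front lip 10, sides 16, back 40. Beyond the +y wall a 50 wide side pocket with loose bits under 20 high, not part of the row. Yaw within 0.3 rad.
- old_jar: The older jar: closed round white plastic jar with a grey screw cap and paper label, 48 mm diameter, 72 high, about 90 g (varies). Origin at the centre of its underside, z up along its axis. It starts standing in the lane towards its back (its x in the tray's frame 35 to 55 mm).
- new_jar: The new jar, same make and size as the older one: 48 mm diameter, 72 high, about 90 g (varies), origin at the centre of its underside, z up. Stands on the cabinet top right of the tray (-y), in a loose line with two other white jars: a taller slim one (38 diameter, 92 high) and a squat wide one (66 diameter, 48 high); their order varies, centres at least 110 apart.
Mind the look-alikes: they are no part of the job. Leave any black or orange look-alike of the new_jar alone.

How it is judged:
By the outcome, as a careful person would: the job done as asked, in the order asked, and still so for the second after the job is handed in, with the robot touching nothing.
It also fails if it takes over 54 s, if anything falls off the work surface, if the arm or the gripper's body presses on something with over 40 N, if the wrist force passes 120 N, or if a joint passes its speed limit or range.

## Working session

There is one attempt and no reset: what is moved stays moved. The work goes in short steps, Python scripts to look and compute and a tool call to move; the robot and the scene stay as the last step left them, time stands still between calls to the robot, and variables do not carry over. Pictures are saved under pics/ and viewed, at most 10 in all, crops included, and the job is handed in when it is done.

Besides the shell and the picture viewer there is one more tool, called after ">>>" as a command line: name --pt "numbers of a row" for each row, then --argument value for the rest. servo_tool: Moves the arm, as the interface text tells. Its arguments: {"type":"object","properties":{"moves":{"type":"array","items":{"type":"array","items":{"type":"number"}}},"claw":{"type":"number"},"force":{"type":"number"}},"required":["moves"]}

```bash
mkdir -p pics; ls; python3 - <<'E'
from workcell import *
import cv2
for n in("scene","top"):
    cv2.imwrite(f"pics/{n}0.png",camera(n)[:,:,::-1]); print(get_calibration(n))
o=get_obs();print(o)
E
```

```text
pics
{'fx': 370.97781653073463, 'fy': 370.97781653073463, 'cx': 316.15744043684134, 'cy': 206.6195291824313, 'k1': -0.0288541365187131, 'rvec': array([ 1.39576538,  2.19197337, -0.90770674]), 'tvec': array([ 0.31170525, -0.32611671,  1.05450371])}
{'fx': 466.25683304803187, 'fy': 466.25683304803187, 'cx': 315.5731541609428, 'cy': 201.84589078902044, 'k1': -0.11304644249683873, 'rvec': array([ 2.13962227, -2.08501405,  0.21845282]), 'tvec': array([-0.09464678,  0.54522846,  0.97417258])}
{'time': 0.1, 'q': array([ 6.94438543e+01,  5.01068517e+00,  1.00401048e+01,  9.51011082e+01,
       -5.26466703e-04,  9.00004516e+01]), 'qd': array([ 0.05099474, -0.03601585,  0.18669803,  0.07334992, -0.08331242,
       -0.01557566]), 'joint_efforts': array([ 1.45669062e-03, -5.21563768e+01,  4.65651619e+01,  1.60707260e-02,
        6.93191637e-07, -2.94050245e-06]), 'ee_pos': array([0.19304848, 0.51478575, 0.23063767]), 'tcp_rot': array([-1.79928311e+02,  5.27031284e-04,  1.59443403e+02]), 'wrist_force': array([ 0.35820124,  0.75638695, -0.00831744]), 'torque': array([ 0.03001231, -0.01565451,  0.0551754 ]), 'grasp_force': 0.0, 'opening': 0.08541829171696362}
```

View pics/scene0.png

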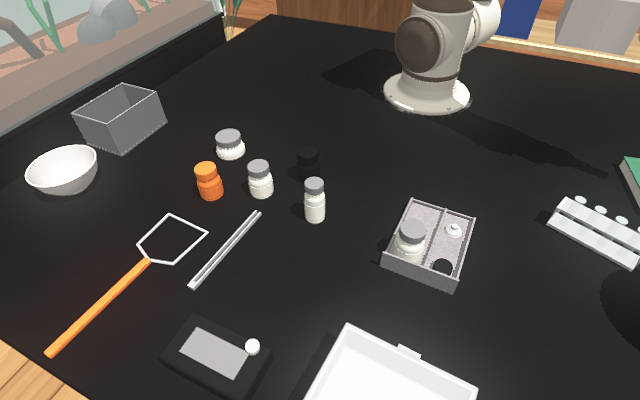

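View pics/top0.png

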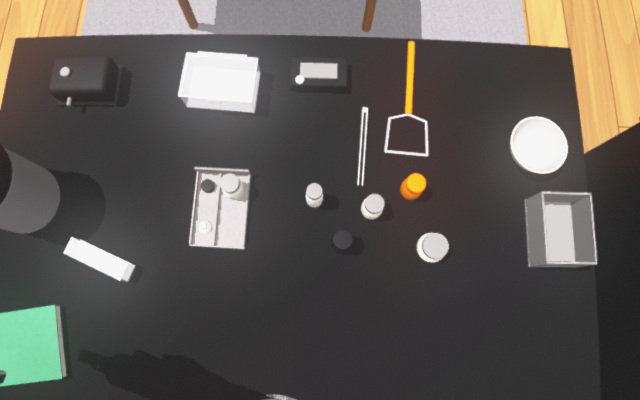

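The scene view faces the robot. The candidates for the new jar are these:
- slim white jar: scene (314,200), top (314,195)
- medium white jar: scene (260,179), top (373,207)
- squat white jar: scene (230,144), top (433,247)
- orange jar: scene (208,181)
- black jar: scene (308,163)

The medium white one fits a 48x72 jar. The old jar is at scene (411,240), top (232,186). I'll confirm this in one enlarged crop.

```bash
cat > h.py <<'E'
from workcell import *
import cv2, numpy as np
def cal(n):
    c=get_calibration(n); K=np.array([[c['fx'],0,c['cx']],[0,c['fy'],c['cy']],[0,0,1]])
    R=cv2.Rodrigues(c['rvec'])[0]; return K,np.array([c['k1'],0,0,0,0]),R,np.array(c['tvec']),c['rvec']
def ray(n,p):
    K,d,R,t,_=cal(n); u=cv2.undistortPoints(np.array([[p]],float),K,d)[0,0]
    v=R.T@np.r_[u,1]; return -R.T@t, v/np.linalg.norm(v)
def plane(n,p,z):
    o,v=ray(n,p); return o+v*(z-o[2])/v[2]
def tri(ps,pt):
    (a,u),(b,v)=ray("scene",ps),ray("top",pt)
    s=np.linalg.lstsq(np.c_[u,-v],b-a,rcond=None)[0]
    p,q=a+s[0]*u,b+s[1]*v; return (p+q)/2,np.linalg.norm(p-q)
def proj(n,X):
    K,d,R,t,r=cal(n); return cv2.projectPoints(np.array(X,float).reshape(-1,3),r,t,K,d)[0][:,0]
E
python3 - <<'E'
import cv2,numpy as np
s=cv2.imread('pics/scene0.png');t=cv2.imread('pics/top0.png')
def c(i,x,y,w,h,k): return cv2.resize(i[y:y+h,x:x+w],None,fx=k,fy=k,interpolation=cv2.INTER_CUBIC)
a=np.hstack([c(s,375,190,110,110,3.5),c(t,180,155,80,100,3.85)[:385]][:2]) if 0 else None
m=np.zeros((600,800,3),np.uint8)
def put(im,x,y): m[y:y+im.shape[0],x:x+im.shape[1]]=im
put(c(s,375,190,110,74*0+110,3),0,0)      # 330x330
put(c(t,180,160,80,95,3.4),340,0)         # 272x323
put(c(s,190,120,145,105,2.5),0,335)      # 362x262
put(c(t,295,165,165,100,2.6),365,335)    # 429x260
cv2.imwrite('pics/crop1.png',m)
E
```

```text
(no output)
```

View pics/crop1.png

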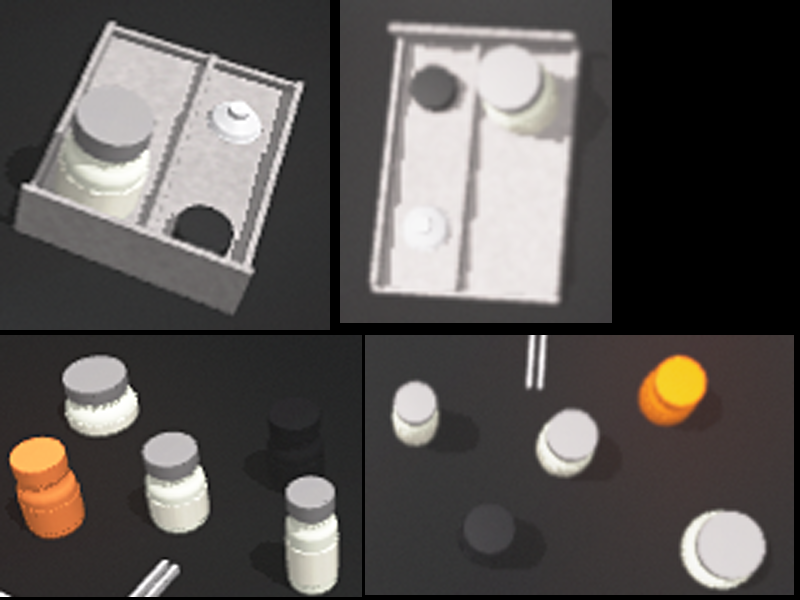

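The crop confirms it: the medium white jar (scene cap ~(258,166), top cap ~(375,203)) is the new jar. The slim, squat, orange and black ones are excluded. The lane is the tray's -y side, and the old jar stands at its back.

```bash
python3 - <<'E'
from h import *
S=lambda x,y:(375+x/3,190+y/3); T=lambda x,y:(180+(x-340)/3.4,160+y/3.4)
s2=lambda x,y:(190+x/2.5,120+(y-335)/2.5); t2=lambda x,y:(295+(x-365)/2.6,165+(y-335)/2.6)
np.set_printoptions(precision=4,suppress=True)
for n,a,b in [("old",S(115,115),T(511,78)),("new",s2(171,451),t2(573,434)),("slim",s2(310,495),t2(417,402)),("squat",s2(96,378),t2(731,545)),("black",s2(295,417),t2(489,528)),("orange",s2(39,456),t2(681,381)),
 ("backR",S(25,187),T(578,36)),("backL",S(252,270),T(389,26)),("frontR",S(110,24),T(560,300)),("frontL",S(301,85),T(372,291)),("divF",S(212,56),T(460,291))]:
    print(n,*tri(a,b))
# automatic grey cap fits (neutral colour) in top view
im=cv2.imread('pics/top0.png'); sc=cv2.imread('pics/scene0.png')
for n,I,boxes in(("top",im,[(355,185,35,40),(214,165,36,40)]),("scene",sc,[(240,150,40,55),(390,210,45,55)])):
  for x,y,w,h in boxes:
    p=I[y:y+h,x:x+w].astype(int); print(n,x,y)
    for r in range(0,h,3): print(' '.join('%3d/%-3d'%(p[r,c,2],p[r,c,2]-p[r,c,0]) for c in range(0,w,3)))
E
```

```text
old [0.5818 0.109  0.0719] 0.001317678522483338
new [ 0.5457 -0.2105  0.0675] 0.0006564487103767217
slim [ 0.5655 -0.0785  0.0862] 0.0006004229221345217
squat [ 0.4579 -0.3497  0.0409] 0.0006559443090118875
black [ 0.4647 -0.1411  0.0658] 0.00017699985282081996
orange [ 0.5941 -0.303   0.0679] 0.0009018437272471893
backR [0.6209 0.0737 0.0351] 0.003675612518395627
backL [0.6247 0.2004 0.0377] 0.0008159655499856756
frontR [0.4454 0.0793 0.0076] 0.0020404119212545507
frontL [0.4479 0.2061 0.0066] 0.0007523870645733964
divF [0.4492 0.1473 0.0094] 0.002926242754977859
top 355 185
 62/4   123/4   129/3    67/6    64/6    65/6    65/7    66/8    66/8    67/10   67/10   69/11 
 61/4    62/4    63/5    63/6    64/6    64/6    65/7    65/8    67/9    67/9    68/10   68/10 
 62/4    61/3    62/5    64/5    63/5    64/6    65/7    65/8    67/9    66/9    67/9    68/10 
 60/3    62/4    62/4    62/5    64/6   132/5   196/7   190/9   106/5    67/9    68/10   67/10 
 59/3    61/4    62/6    64/5   198/8   222/5   221/5   221/5   220/5   129/5    66/8    69/10 
 60/4    60/3    61/3   234/11  223/5
[... 5916 characters left out ...]
48/12  175/13  171/11  226/11  240/9   248/6   251/4   251/6   242/9   238/8   207/5   141/5   203/7  
124/4   133/7   152/13  161/13  198/16  175/11  190/12  205/14  216/14  221/13  251/6   210/5   163/5   214/7   202/6  
171/5   213/6   158/14  162/14  169/14  172/16  197/18  213/19  223/16  225/16  228/15  159/5   125/4   192/8   212/6  
106/4   104/4   117/4   201/6   202/8   190/17  202/16  219/20  226/15  227/15  214/11  126/3   176/6   203/7   215/7  
107/3   109/3   105/3   105/4   103/5   160/6   216/7   220/15  228/17  218/13  211/7   129/4   212/7   211/6   149/5  
105/3   107/4   105/3   105/3   107/3   106/3   105/3    99/4   179/5   201/7   163/6   145/4   216/7   217/8   137/4
```

```bash
python3 - <<'E'
from h import *
np.set_printoptions(precision=4,suppress=True)
def cap(f,box,lo,hi,maxsat,ell=False):
    x,y,w,h=box; p=cv2.imread(f)[y:y+h,x:x+w].astype(int)
    m=((p[:,:,2]>lo)&(p[:,:,2]<hi)&(p[:,:,2]-p[:,:,0]<=maxsat)).astype(np.uint8)
    m=cv2.morphologyEx(m,cv2.MORPH_OPEN,np.ones((3,3),np.uint8))
    c=max(cv2.findContours(m,0,cv2.CHAIN_APPROX_NONE)[0],key=cv2.contourArea)
    e=cv2.fitEllipse(cv2.convexHull(c)); return (e[0][0]+x,e[0][1]+y),e[1]
a=dict(scene=dict(new=cap('pics/scene0.png',(244,155,32,40),150,204,5),old=cap('pics/scene0.png',(394,214,40,36),186,202,5)),
       top=dict(new=cap('pics/top0.png',(358,190,35,35),190,226,7),old=cap('pics/top0.png',(217,170,28,28),190,245,5)))
for k in("new","old"):
    s,t=a["scene"][k],a["top"][k]; print(k,s,t,*tri(s[0],t[0]))
    z=.072 if k=="new" else .076
    print(plane("top",t[0],z),plane("scene",s[0],z))
E
```

```text
new ((257.63661766052246, 165.4054183959961), (13.28892707824707, 20.89785385131836)) ((374.01524925231934, 202.84050178527832), (17.37454605102539, 18.317272186279297)) [ 0.5463 -0.2094  0.0706] 0.002663993910561556
[ 0.5454 -0.208   0.072 ] [ 0.548  -0.2097  0.072 ]
old ((413.1732578277588, 227.80182552337646), (18.400634765625, 25.71617889404297)) ((228.81786346435547, 182.36843585968018), (16.98752784729004, 18.192569732666016)) [0.5827 0.1103 0.0746] 0.0019413197756532657
[0.5821 0.1109 0.076 ] [0.5843 0.1095 0.076 ]
```

The manual's scale: shifts go in shares of 0.8 m and turns go in shares of 90 degrees. Converting my numbers, -40.5 cm is -0.5063, -39 cm is -0.4875, 0.331 rad is 0.2107.

>>> servo_tool --pt "0.05 -0.05 0 0.0764" --pt "0.1 -0.1 0 0.1528" --pt "0.1375 -0.15 0 0.2107" --pt "0.175 -0.1875 0 0.2107" --pt "0.2125 -0.225 0 0.2107" --pt "0.25 -0.2625 0 0.2107" --pt "0.2875 -0.3 0 0.2107" --pt "0.325 -0.3375 0 0.2107" --pt "0.3625 -0.375 0 0.2107" --pt "0.4 -0.4125 0 0.2107" --pt "0.4375 -0.4563 -0.0125 0.2107" --pt "0.4625 -0.4875 -0.025 0.2107" --pt "0.485 -0.5063 -0.0375 0.2107" --pt "0.485 -0.5063 -0.0375 0.2107" --pt "0.485 -0.5063 -0.0375 0.2107" --claw 0 --force 25

```text
time: 1.35
ee_pos: [0.5831, 0.106, 0.198]
tcp_rot: [-179.9, -0.2, 178.2]
wrist_force: [0.5, 0.2, 0.1]
opening: 0.0857
grasp_force: 0.0
```

Measured cap heights are 70.6 mm (new) and 74.6 mm (old), against 72 and 76 expected. Old jar is at (0.583, 0.1105) and new jar at (0.546, -0.209). I'm lowering onto the old jar.

To row units: -18 cm is -0.225, -17 cm is -0.2125.

>>> servo_tool --pt "0 0 -0.0375 0" --pt "0 0 -0.075 0" --pt "0 0 -0.1125 0" --pt "0 0 -0.15 0" --pt "0 0 -0.175 0" --pt "0 0 -0.2 0" --pt "0 0 -0.2125 0" --pt "0 0 -0.225 0" --pt "0 0 -0.225 0" --pt "0 0 -0.225 0"

```text
time: 2.18
ee_pos: [0.5812, 0.1101, 0.0217]
tcp_rot: [180.0, 0.0, 178.4]
wrist_force: [0.8, 0.2, 0.6]
opening: 0.0851
grasp_force: 0.0
```

>>> servo_tool --pt "0 0 0 0" --pt "0 0 0 0" --pt "0 0 0 0" --pt "0 0 0 0" --pt "0 0 0 0" --pt "0 0 0 0" --pt "0 0 0 0" --pt "0 0 0 0" --claw 1

```text
time: 2.85
ee_pos: [0.5817, 0.11, 0.0225]
tcp_rot: [180.0, 0.1, 178.4]
wrist_force: [-0.7, -1.3, 6.4]
opening: 0.0471
grasp_force: 25.8
```

To row units: -10.2 cm is -0.1275, -9.6 cm is -0.12.

>>> servo_tool --pt "0 0 0.0025 0" --pt "0 0 0.005 0" --pt "-0.0063 0.0001 0.0063 0" --pt "-0.0188 0.0005 0.0063 0" --pt "-0.0375 0.001 0.0063 0" --pt "-0.0563 0.0016 0.0063 0" --pt "-0.075 0.0021 0.0063 0" --pt "-0.0938 0.0026 0.0063 0" --pt "-0.1088 0.003 0.0063 0" --pt "-0.12 0.0034 0.0063 0" --pt "-0.1275 0.0036 0.0063 0" --pt "-0.1275 0.0036 0.0063 0" --pt "-0.1275 0.0036 0.0063 0"

```text
time: 3.93
ee_pos: [0.4794, 0.1129, 0.0265]
tcp_rot: [180.0, 0.0, 178.4]
wrist_force: [0.6, 0.2, -1.1]
opening: 0.0467
grasp_force: 25.9
```

To row units: -0.5 cm is -0.0063, -0.45 cm is -0.0056.

>>> servo_tool --pt "0 0 -0.0019 0" --pt "0 0 -0.0038 0" --pt "0 0 -0.0056 0" --pt "0 0 -0.0063 0" --pt "0 0 -0.0063 0"

```text
time: 4.35
ee_pos: [0.4797, 0.1129, 0.0224]
tcp_rot: [180.0, 0.0, 178.4]
wrist_force: [-4.6, -0.8, 11.2]
opening: 0.0472
grasp_force: 27.0
```

To row units: -0.5 cm is -0.0063, -0.4 cm is -0.005.

>>> servo_tool --pt "-0.0013 0 0 0" --pt "-0.0025 0 0 0" --pt "-0.0038 0 0 0" --pt "-0.005 0 0 0" --pt "-0.0063 0 0 0" --pt "-0.0063 0 0 0"

```text
time: 4.85
ee_pos: [0.4759, 0.1131, 0.0225]
tcp_rot: [180.0, 0.2, 178.4]
wrist_force: [3.8, 0.8, 6.1]
opening: 0.047
grasp_force: 26.7
```

To row units: -0.2 cm is -0.0025, -0.1 cm is -0.0013.

>>> servo_tool --pt "-0.0013 0 0 0" --pt "-0.0025 0 0 0" --pt "-0.0025 0 0 0"

```text
time: 5.1
ee_pos: [0.4738, 0.1132, 0.0225]
tcp_rot: [180.0, 0.2, 178.4]
wrist_force: [3.2, 0.9, 6.8]
opening: 0.0469
grasp_force: 26.7
```

To row units: -0.2 cm is -0.0025, -0.1 cm is -0.0013.

>>> servo_tool --pt "-0.0013 0 0 0" --pt "-0.0025 0 0 0" --pt "-0.0025 0 0 0"

```text
time: 5.35
ee_pos: [0.4724, 0.1132, 0.0226]
tcp_rot: [180.0, 0.3, 178.4]
wrist_force: [7.1, 1.1, 6.1]
opening: 0.0468
grasp_force: 26.6
```

```bash
python3 - <<'E'
from h import *
cv2.imwrite('pics/s1.png',camera("scene")[:,:,::-1]); im=camera("top")[:,:,::-1]; cv2.imwrite('pics/t1.png',im)
o=get_obs();print(o['ee_pos'],o['wrist_force'])
s=cv2.imread('pics/s1.png')
cv2.imwrite('pics/c2.png',np.hstack([cv2.resize(s[180:300,370:490],(400,400)),cv2.resize(im[155:255,180:280],(400,400))]))
E
```

```text
[0.47243286 0.11318091 0.02261889] [ 6.32087767 -0.05053594  6.17307323]
```

View pics/c2.png

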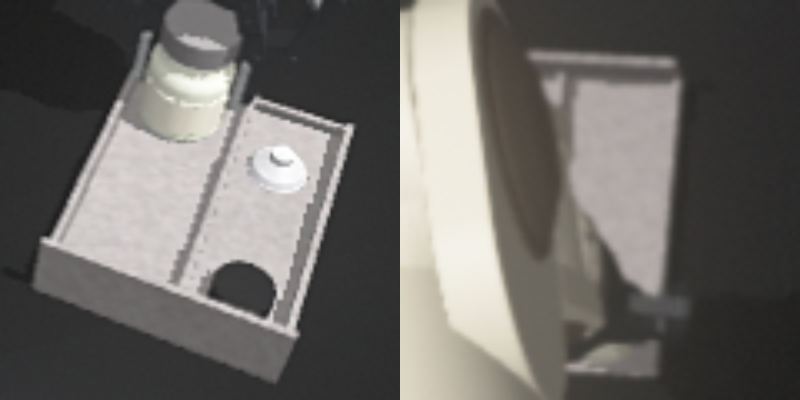

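The picture shows the old jar upright between the fingers at the lane's front (scene crop (190,90)). The x force is rising, so it is just touching the lip. One more small nudge to confirm.

To row units: -0.2 cm is -0.0025, -0.1 cm is -0.0013.

>>> servo_tool --pt "-0.0013 0 0 0" --pt "-0.0025 0 0 0" --pt "-0.0025 0 0 0"

```text
time: 5.7
ee_pos: [0.4715, 0.1132, 0.023]
tcp_rot: [179.9, 0.4, 178.4]
wrist_force: [11.5, -0.3, 4.2]
opening: 0.0471
grasp_force: 26.5
```

To row units: 0.1 cm is 0.0013.

>>> servo_tool --pt "0.0013 0 0 0" --pt "0.0013 0 0 0"

```text
time: 5.87
ee_pos: [0.472, 0.1132, 0.0228]
tcp_rot: [179.9, 0.3, 178.4]
wrist_force: [9.4, -0.8, 5.6]
opening: 0.0474
grasp_force: 26.6
```

To row units: 0.1 cm is 0.0013.

>>> servo_tool --pt "0.0013 0 0 0" --pt "0.0013 0 0 0" --pt "0.0013 0 0 0" --pt "0.0013 0 0 0" --pt "0.0013 0 0 0" --pt "0.0013 0 0 0" --claw 0

```text
time: 6.37
ee_pos: [0.4698, 0.1128, 0.021]
tcp_rot: [-180.0, -0.0, 178.4]
wrist_force: [0.6, 0.2, 0.0]
opening: 0.085
grasp_force: 0.0
```

To row units: -32.2 cm is -0.4025, -30.5 cm is -0.3813.

>>> servo_tool --pt "0 0 0.0125 0" --pt "0 0 0.0375 0" --pt "0 0 0.075 0" --pt "0 0 0.1125 0" --pt "0 0 0.15 0" --pt "0.0063 -0.05 0.1875 0" --pt "0.0125 -0.1 0.1875 0" --pt "0.025 -0.15 0.1875 0" --pt "0.0375 -0.2 0.1875 0" --pt "0.05 -0.25 0.1875 0" --pt "0.0625 -0.3 0.1875 0" --pt "0.075 -0.3438 0.1875 0" --pt "0.0875 -0.3813 0.1875 0" --pt "0.0925 -0.4025 0.1875 0" --pt "0.0925 -0.4025 0.1875 0" --pt "0.0925 -0.4025 0.1875 0"

```text
time: 7.7
ee_pos: [0.5439, -0.2098, 0.1715]
tcp_rot: [180.0, -0.0, 178.3]
wrist_force: [0.4, -0.6, -0.2]
opening: 0.0855
grasp_force: 0.0
```

```bash
python3 - <<'E'
from h import *
s=camera("scene")[:,:,::-1]; im=camera("top")[:,:,::-1]; cv2.imwrite('pics/s2.png',s);cv2.imwrite('pics/t2.png',im)
print(get_obs()['ee_pos'])
cv2.imwrite('pics/c3.png',np.hstack([cv2.resize(s[120:300,190:490],(480,288)),cv2.resize(im[155:255,180:280],(288,288))]))
E
```

```text
[ 0.54396325 -0.2084339   0.17172514]
```

View pics/c3.png

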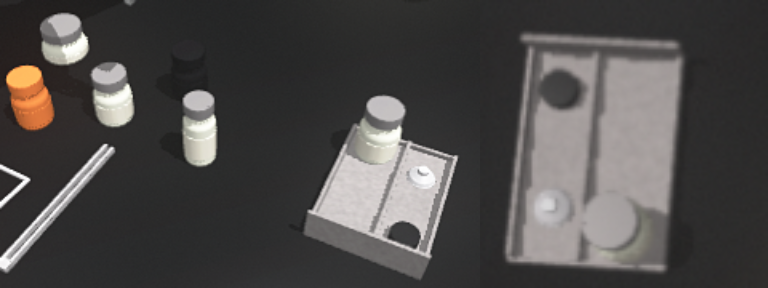

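The old jar stands upright at the front lip, with its cap at top ~(225.5,231.4), and it has been released. The new jar is untouched. Next I check the lip gap numerically and grasp the new jar.

```bash
cat >> h.py <<'E'
def capfit(im,box,lo,hi,sat):
    x,y,w,h=box; p=im[y:y+h,x:x+w].astype(int)
    m=((p[:,:,2]>lo)&(p[:,:,2]<hi)&(p[:,:,2]-p[:,:,0]<=sat)).astype(np.uint8)
    m=cv2.morphologyEx(m,cv2.MORPH_OPEN,np.ones((3,3),np.uint8))
    c=max(cv2.findContours(m,0,cv2.CHAIN_APPROX_NONE)[0],key=cv2.contourArea)
    e=cv2.fitEllipse(cv2.convexHull(c)); return (e[0][0]+x,e[0][1]+y),e[1]
E
python3 - <<'E'
from h import *
print(plane("top",(225.2,231.0),.076))
t=lambda x,y:(180+(x-480)/2.88-.3,155+y/2.88-.3)
for p in[(665,270),(510,262)]: print(plane("top",t(*p),.010))
s=cv2.imread('pics/s2.png')
try:
    e=capfit(s,(415,178,32,26),186,204,6); print(e,plane("scene",e[0],.076))
except Exception as x: print(x)
E
```

```text
[0.47436284 0.11194522 0.076     ]
[0.44480146 0.07963159 0.01      ]
[0.44735577 0.20391026 0.01      ]
((430.88780212402344, 187.21409511566162), (14.373098373413086, 22.602256774902344)) [0.47641121 0.11281641 0.076     ]
```

To row units: -15.3 cm is -0.1913, -14.7 cm is -0.1838.

>>> servo_tool --pt "0.0025 0 -0.0375 0" --pt "0.0025 0 -0.075 0" --pt "0.0025 0 -0.1125 0" --pt "0.0025 0 -0.1438 0" --pt "0.0025 0 -0.1688 0" --pt "0.0025 0 -0.1838 0" --pt "0.0025 0 -0.1913 0" --pt "0.0025 0 -0.1913 0" --pt "0.0025 0 -0.1913 0"

```text
time: 8.55
ee_pos: [0.5467, -0.2089, 0.0195]
tcp_rot: [-180.0, 0.1, 178.4]
wrist_force: [0.0, -0.1, 0.7]
opening: 0.0856
grasp_force: 0.0
```

>>> servo_tool --pt "0 0 0 0" --pt "0 0 0 0" --pt "0 0 0 0" --pt "0 0 0 0" --pt "0 0 0 0" --pt "0 0 0 0" --pt "0 0 0 0" --pt "0 0 0 0" --claw 1

```text
time: 9.22
ee_pos: [0.5466, -0.2094, 0.0194]
tcp_rot: [-180.0, 0.1, 178.4]
wrist_force: [-1.1, 0.2, 5.8]
opening: 0.0469
grasp_force: 25.8
```

The old jar's front is at x≈0.450 and the lip's inner face at ≈0.4495, so it is flush within about 1 mm. The new jar is gripped (46.9 mm opening). I'll lift it and carry it over.

To row units: 13 cm is 0.1625, 12.5 cm is 0.1563.

>>> servo_tool --pt "0 0 0.0063 0" --pt "0 0 0.0188 0" --pt "0 0 0.0438 0" --pt "0 0 0.075 0" --pt "0 0 0.1063 0" --pt "0 0 0.1375 0" --pt "0 0 0.1563 0" --pt "0 0 0.1625 0" --pt "0 0.0063 0.1625 0" --pt "0 0.025 0.1625 0" --pt "0 0.05 0.1625 0"

```text
time: 10.13
ee_pos: [0.5454, -0.1685, 0.1465]
tcp_rot: [180.0, -0.1, 178.3]
wrist_force: [0.4, 0.1, -1.3]
opening: 0.0469
grasp_force: 26.2
```

To row units: 28.15 cm is 0.3519, 28 cm is 0.35.

>>> servo_tool --pt "-0.0013 0.0313 0 0" --pt "-0.0025 0.0625 0 0" --pt "-0.005 0.0938 0 0" --pt "-0.0075 0.125 0 0" --pt "-0.01 0.1563 0 0" --pt "-0.0125 0.1875 0 0" --pt "-0.015 0.2188 0 0" --pt "-0.0175 0.25 0 0" --pt "-0.02 0.2813 0 0" --pt "-0.0213 0.3125 0 0" --pt "-0.0213 0.3313 0 0" --pt "-0.0213 0.3438 0 0" --pt "-0.0213 0.35 0 0" --pt "-0.0213 0.3519 0 0" --pt "-0.0213 0.3519 0 0" --pt "-0.0213 0.3519 0 0"

```text
time: 11.47
ee_pos: [0.529, 0.1118, 0.148]
tcp_rot: [-180.0, -0.0, 178.4]
wrist_force: [-0.4, -1.4, -1.2]
opening: 0.0467
grasp_force: 26.2
```

To row units: -11 cm is -0.1375, -10 cm is -0.125.

>>> servo_tool --pt "0 0 -0.0125 0" --pt "0 0 -0.0313 0" --pt "0 0 -0.0563 0" --pt "0 0 -0.0813 0" --pt "0 0 -0.1063 0" --pt "0 0 -0.125 0" --pt "0 0 -0.1375 0" --pt "0 0 -0.1375 0" --pt "0 0 -0.1375 0"

```text
time: 12.22
ee_pos: [0.5289, 0.1119, 0.038]
tcp_rot: [-180.0, -0.0, 178.4]
wrist_force: [-1.3, -0.1, -1.1]
opening: 0.047
grasp_force: 26.2
```

```bash
python3 - <<'E'
from h import *
s=camera("scene")[:,:,::-1]; im=camera("top")[:,:,::-1]
o=get_obs();print(o['ee_pos'],o['wrist_force'])
cv2.imwrite('pics/c4.png',np.hstack([cv2.resize(s[160:300,370:490],(480,560)),cv2.resize(im[155:255,180:260],(320,560))]))
E
```

```text
[0.52974379 0.11229765 0.03933769] [-0.33130281 -0.07769033 -0.24335102]
```

View pics/c4.png

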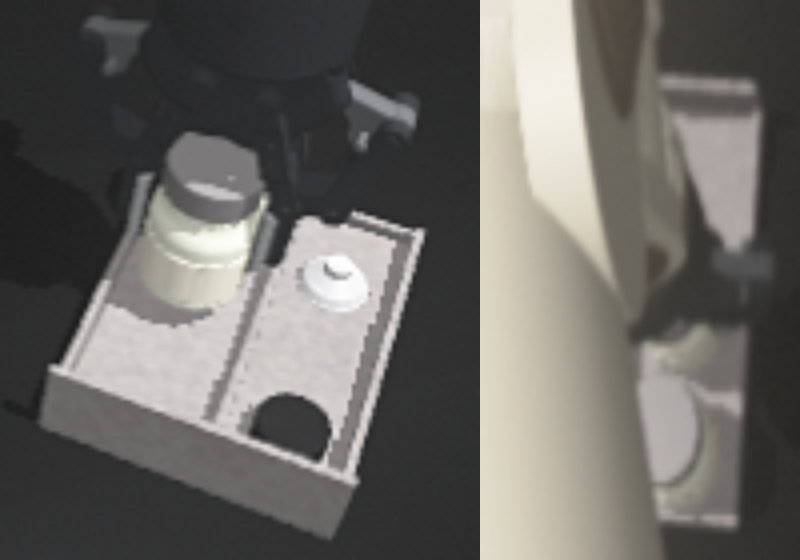

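The new jar hangs centred over the lane behind the old jar (old cap at top crop (670,430)), with clearance between them. Lowering it to the floor, then releasing.

To row units: -1.55 cm is -0.0194, -1.45 cm is -0.0181.

>>> servo_tool --pt "0 0 -0.005 0" --pt "0 0 -0.01 0" --pt "0 0 -0.0138 0" --pt "0 0 -0.0163 0" --pt "0 0 -0.0181 0" --pt "0 0 -0.0194 0" --pt "0 0 -0.0194 0"

```text
time: 12.9
ee_pos: [0.529, 0.1124, 0.0234]
tcp_rot: [-180.0, 0.0, 178.4]
wrist_force: [-3.7, -0.4, 5.1]
opening: 0.0466
grasp_force: 26.8
```

Contact with the floor (5 N). Release and withdraw upwards.

>>> servo_tool --pt "0 0 0 0" --pt "0 0 0 0" --pt "0 0 0 0" --pt "0 0 0 0" --pt "0 0 0 0" --pt "0 0 0 0" --claw 0

```text
time: 13.4
ee_pos: [0.5292, 0.1124, 0.0227]
tcp_rot: [180.0, -0.0, 178.4]
wrist_force: [0.1, -0.8, 0.0]
opening: 0.0852
grasp_force: 0.0
```

To row units: 23 cm is 0.2875, 20 cm is 0.25.

>>> servo_tool --pt "0 0 0.0125 0" --pt "0 0 0.0375 0" --pt "0 0 0.075 0" --pt "0 0 0.1125 0" --pt "0 0 0.15 0" --pt "0 0 0.1875 0" --pt "-0.0125 0.05 0.2125 0" --pt "-0.0375 0.1 0.2125 0" --pt "-0.075 0.1375 0.2125 0" --pt "-0.1125 0.175 0.2125 0" --pt "-0.15 0.2125 0.2125 0" --pt "-0.1875 0.25 0.2125 0" --pt "-0.225 0.2875 0.2125 0" --pt "-0.225 0.2875 0.2125 0" --pt "-0.225 0.2875 0.2125 0"

```text
time: 14.65
ee_pos: [0.3472, 0.3441, 0.1937]
tcp_rot: [180.0, 0.0, 178.7]
wrist_force: [-0.8, 0.3, -0.2]
opening: 0.0857
grasp_force: 0.0
```

```bash
python3 - <<'E'
from h import *
s=camera("scene")[:,:,::-1]; im=camera("top")[:,:,::-1]
o=get_obs();print(o['time'],o['ee_pos'])
cv2.imwrite('pics/s5.png',s);cv2.imwrite('pics/t5.png',im)
cv2.imwrite('pics/c5.png',np.hstack([cv2.resize(s[120:300,190:490],(480,288)),cv2.resize(im[155:255,180:280],(288,288))]))
E
```

```text
14.75 [0.34920548 0.34238595 0.1933549 ]
```

View pics/c5.png

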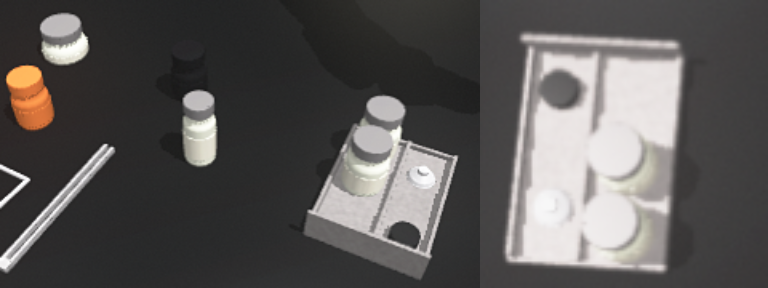

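Both jars stand upright in the lane. The old one is at the lip, with its cap still at crop (611,220), and the new one is just behind it at (616,150). The other jars are untouched and the gripper is clear.

```bash
python3 -c "
from workcell import *
print(job_done())"
```

```text
the job is handed in; nothing more can be done
None
```

The job is handed in at about 15 s of the 54 s limit: the old jar stands upright against the front lip, the new jar is upright in the lane just behind it, and the other jars were left alone.

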